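# Find the spice-pot cover that rocks and press it home

## Task

One of the five identical aluminium covers on the spice pots in the wooden block is not seated, and it can be told only by touch: press lightly near the rim of one cover after another with the fingertips until you find the one that rocks (tips down on the side you press). Then press that cover down until it is fully home and level (it goes down easily only when pressed at its middle), and take the hand away. Do not pull any cover up, and leave the other things on the block and table where they stand.

Things in the scene. Friction and masses are not known exactly. Their poses are not given: they have to be found in the camera images.
- block: flat dark hardwood block, 270 (x) by 460 (y) by 50 mm thick, fixed; origin at the centre of its underside, z up. Five steel spice pots are let into it, with identical round flat aluminium covers 72 mm across: three in the row nearer the robot, two in the far row. Their tops stand 22 to 26 mm above the block; this height and the looks do not tell which one is loose.
- cover1 (a point): point on the axis of the cover in the near row, left as seen from the robot, 24 mm above the block: the cover's flat top lies at this point, give or take 2 mm. Any of the five covers may be the loose one. Fixed to the block (does not move with the cover); same axes as the block.
- cover2 (a point): point on the axis of the cover in the near row, middle, 24 mm above the block: the cover's flat top lies at this point, give or take 2 mm. Any of the five covers may be the loose one. Fixed to the block (does not move with the cover); same axes as the block.
- cover3 (a point): point on the axis of the cover in the near row, right, 24 mm above the block: the cover's flat top lies at this point, give or take 2 mm. Any of the five covers may be the loose one. Fixed to the block (does not move with the cover); same axes as the block.
- cover4 (a point): point on the axis of the cover in the far row, left, 24 mm above the block: the cover's flat top lies at this point, give or take 2 mm. Any of the five covers may be the loose one. Fixed to the block (does not move with the cover); same axes as the block.
- cover5 (a point): point on the axis of the cover in the far row, right, 24 mm above the block: the cover's flat top lies at this point, give or take 2 mm. Any of the five covers may be the loose one. Fixed to the block (does not move with the cover); same axes as the block.
- loose_seat (a joint): how far the loose cover (any of the five) is pushed down, m: 0 at the start, 0.006 home (hard stop, tilts no more). Needs 7 to 10 N within 10 mm of its middle, while at 27 mm off it tilts and wedges and only creeps from 13 to 30 N; stays where it is left. Negative: pulled up. The other four covers are firm and do not move at all.
- loose_roll (a joint): tilt of the loose cover about a horizontal axis, rad, 0 = level, play of about 0.2 either way before it is seated. Pressed lightly near its rim (at 27 mm from its centre, 3 to 4 N) it dips about 5 mm on that side, and springs back level when let go.
- loose_pitch (a joint): the same for the horizontal axis at right angles to loose_roll (the two axes lie anyhow to the block).
- clamp: steel clamp fixed on the block's far (+x) edge, 28 mm wide, its screw bar reaching 44 mm above the block; origin on the work surface below it.
- pestle: short wooden pestle end standing loose on the block by the right-hand far corner, 44 mm across, 55 mm high; origin at its foot.
- spoon: aluminium cooking spoon, 200 mm long, lying loose on the block near and along its left (+y) end, bowl towards the robot; origin near the middle of its length.
- tumbler: small steel tumbler, 50 mm across, 50 mm high, standing loose on the block by the left-hand far corner; origin at its foot.
- bowl: orange plastic bowl, 150 mm across, 60 mm high, loose on the table to the left of the block; origin at its foot.
- jug: yellow plastic jug with twist cap and handle, 116 mm across, 207 mm high, loose on the table to the right of the block; origin at its foot.

How it is judged:
By the outcome, as a careful person would: the job done as asked, in the order asked, and still so for the second after the job is handed in, with the robot touching nothing.
It also fails if it takes over 51 s, if anything falls off the work surface, if the arm or the gripper's body presses on something with over 40 N, if the wrist force passes 120 N, or if a joint passes its speed limit or range.

## Robot

A 6-joint arm with a two-finger parallel gripper is mounted at the origin on the work surface. World frame = base frame: x ahead of the robot, y to its left, z up, the work surface at z = 0. Lengths are in mm, angles in rad, forces in N, time in s.
With the tool pointing down it reaches from about 275 to 1000 mm from the base axis. Payload 8.4 kg.
Tool frame: the origin (TCP) lies where the fingers leave the gripper's body, on its centre line; the fingertips stand 73 mm ahead of it and the grasp point (between the pads) lies 54 mm ahead of it (grip_point_offset is the distance from the TCP to the grasp point, in mm); z points along the fingers, y is the direction in which the jaws open and shut (so a half turn about z gives the same grasp; the last joint's range is limited). The gripper opens to 85 mm and grips with 20 to 120 N. Pads are 22 mm wide; open, the fingers measure 114 mm over their backs; the gripper's body (76 mm by 85 mm) begins 54 mm behind the grasp point. The pads swing forward as they close: fully open they stand 13 mm farther back than shut.
Start: joints at [1.302, 0.353, 1.633, -0, 1.155, -0.002], TCP at [164.777, 602.891, 303.881] pointing down, gripper open.
Joint ranges: [-2.63, 2.63], [-0.92, 2.1], [0.06, 2.66], [-1.3, 4.44], [0, 2.69], [-3.02, 3.02]. Speed limits (rad/s): [2.22, 2.22, 2.79, 3.14, 3.14, 3.14].

## Interface

Orientations are given as [roll, pitch, yaw] about the fixed x, y, z axes, in that order (R = Rz(yaw) Ry(pitch) Rx(roll)).
In Python, from rig import sense, grab_frame, sign_off, grip_point_offset gives the robot as it stands. The module is installed in compiled form; this text tells all that it offers.
- The arm moves only by the tool drive_tool, never from a script. Its argument "targets" is one flat list of numbers, 7 for each row, row after row: the shift along the tool's x, y, z in m, then the turn, a rotation vector about the tool's x, y, z in rad, then the opening, from 0 (shut) to 1 (fully open). In form: [tx, ty, tz, wx, wy, wz, grip, tx, ty, tz, wx, wy, wz, grip, ...]. A call has 1 to 12 rows; each row is the pose to reach, as a shift and turn from the pose commanded when the call began, along the tool's axes at that moment; what a row does not reach only later rows make up. A row lasts 1/12 s, in which the tool goes at most 41.7 mm and 7.16 degrees, less where a joint would pass 70% of its speed; a pose out of reach is approached as far as the arm can. A call with a gripper value outside its range is refused whole. The fingers move at their own pace and stop on an object; "force" is the grip in N (left out, the last holds). Time passes only in rows, so rows that repeat a pose let the fingers close. It gives the time, the measured TCP pose, the force and the opening at its end, in the units of the state.
- sense(): the state, without advancing time (a new reading comes with each control period).
- grab_frame(name): name is "scene" or "top" or "wrist"; returns a dict with "color" (420x560x3 uint8, blue, green, red), "vertical_fov" (degrees; the focal length in pixels is half the picture's height over the tangent of half this angle, whatever the lens; pixels are square), "cx", "cy" (the principal point, pixels), "world_from_camera" (4x4, takes a point from camera to world coordinates). Camera axes: x right, y down, z forward; pixel columns grow to the right and rows downward; lengths in mm; the calibration is good to about 2 mm. A picture is of the moment at which its call begins. There is no depth.
- sign_off(): hands the job in, once; it reports no verdict.
The state is a dict: "clock": time; "qpos": joint angles; "qvel": joint speeds; "joint_efforts": joint torques, N m; "eef_pos": TCP position; "tcp_rot": TCP orientation; "contact_force": force on the tool from outside, world axes, zero at the start; "wrist_torque": the same for the moment, N m; "opening": opening from 0.0 (shut) to 1.0 (fully open).
Only numpy, scipy, OpenCV 4.12 (cv2) and the standard library are available. Lean on these libraries where they do the work, as an engineer would, in place of code of your own. Each camera call takes 0.05 s, during which the arm holds its last target. There are 200 camera calls.

## Working session

There is one attempt and no reset: what is moved stays moved. The work goes in short steps, Python scripts to look and compute and a tool call to move; the robot and the scene stay as the last step left them, time stands still between calls to the robot, and variables do not carry over. Pictures are saved under pics/ and viewed, about 8 in all and at most 12, crops included, and the job is handed in when it is done.

Besides the shell and the picture viewer there is one more tool, called after "Emit:" as name(argument=value, ...) on one line, values as JSON. drive_tool: Moves the arm, as the interface text tells. Its arguments: {"type":"object","properties":{"targets":{"type":"array"},"force":{"type":"number"}},"required":["targets"]}

```bash
mkdir -p pics; python3 - <<'E'
from rig import sense, grab_frame, grip_point_offset
import cv2,numpy as np
print(sense(), grip_point_offset)
for n in("top","scene"):
    f=grab_frame(n);cv2.imwrite(f"pics/{n}0.png",f["color"]);print(n,f["vertical_fov"],f["cx"],f["cy"],np.round(f["world_from_camera"],3).tolist())
E
```

```text
{'clock': 0.0, 'qpos': array([ 1.30161333e+00,  3.53619770e-01,  1.63416546e+00, -5.15089852e-05,
        1.15522685e+00, -2.38761978e-03]), 'qvel': array([-0.00024506,  0.00077272,  0.00067024, -0.00140817,  0.00190292,
        0.00022354]), 'joint_efforts': array([-2.76808685e-03, -6.05244970e+01, -3.42059648e+01, -3.52195075e-04,
        9.36981523e-03,  2.06298927e-05]), 'eef_pos': array([164.67460572, 602.50176046, 303.16594494]), 'tcp_rot': array([-3.14017312e+00,  4.37061472e-05,  2.87481813e+00]), 'contact_force': array([-0.11942389, -0.93420573, -0.47789251]), 'wrist_torque': array([ 0.02420714,  0.01125645, -0.01024792]), 'opening': 0.9947987016228008} 53.900000000000006
top 48.05328862642789 283.15407880193084 206.75066554671935 [[0.001, -0.976, 0.219, 275.713], [-1.0, -0.001, 0.001, -18.179], [-0.001, -0.219, -0.976, 1508.839], [0.0, 0.0, 0.0, 1.0]]
scene 43.44011176579348 270.50968557760996 214.28214192823089 [[0.043, 0.535, -0.844, 1849.738], [0.999, -0.031, 0.032, -49.563], [-0.009, -0.844, -0.536, 893.128], [0.0, 0.0, 0.0, 1.0]]
```

View pics/top0.png

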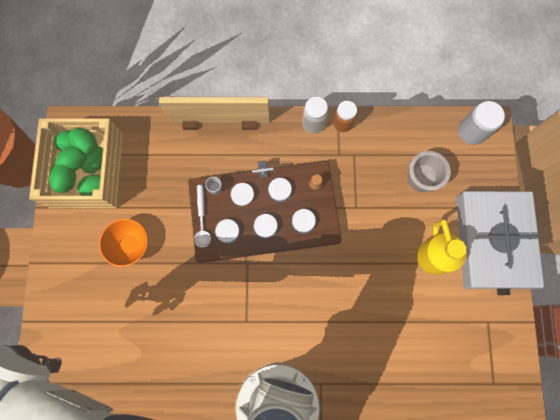

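View pics/scene0.png

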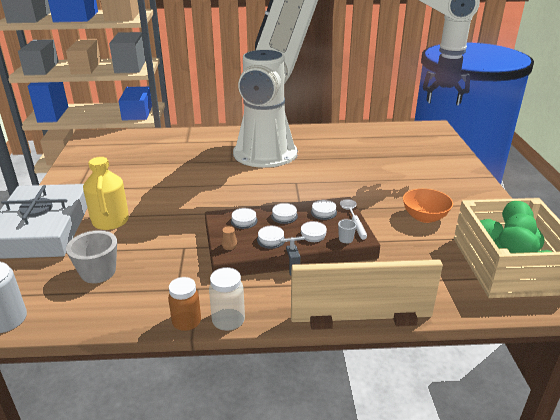

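The top view shows five covers at about (227,231), (266,225), (304,220) in the near row and (242,194), (280,188) in the far row. The block is turned a few degrees. Next to them are the spoon (202,215), the clamp (263,169), the pestle (316,181) and the tumbler (213,185). The scene view agrees with this layout.

```bash
cat > h.py <<'E'
import cv2,numpy as np
from rig import sense, grab_frame
def ray(f,u,v,z):
    F=f["color"].shape[0]/2/np.tan(np.radians(f["vertical_fov"]/2)); T=np.array(f["world_from_camera"])
    d=T[:3,:3]@[(u-f["cx"])/F,(v-f["cy"])/F,1]; o=T[:3,3]
    return o+d*(z-o[2])/d[2]
def proj(f,p):
    F=f["color"].shape[0]/2/np.tan(np.radians(f["vertical_fov"]/2)); T=np.array(f["world_from_camera"])
    c=T[:3,:3].T@(np.array(p)-T[:3,3]); return c[:2]/c[2]*F+[f["cx"],f["cy"]]
E
python3 - <<'E'
from h import *
S={"top":[(227,231),(266,225),(304,220),(242,194),(280,188)],"scene":[(324,209),(285,213),(244,217),(314,232),(271,237)]}
for n in S:
    f=grab_frame(n);im=f["color"];hsv=cv2.cvtColor(im,cv2.COLOR_BGR2HSV)
    m=((hsv[...,2]>(185 if n=="top" else 200))&(hsv[...,1]<60)).astype(np.uint8)
    k,l,st,c=cv2.connectedComponentsWithStats(m)
    for s in S[n]:
        i=l[s[1],s[0]]
        P=ray(f,*c[i],74);x,y,w,h,a=st[i]
        W=ray(f,x+w-.5,c[i][1],74)-ray(f,x-.5,c[i][1],74)
        print(n,s,i,c[i].round(1),st[i],P.round(1),np.linalg.norm(W).round(1))
f=grab_frame("top")
hsv=cv2.cvtColor(f["color"],cv2.COLOR_BGR2HSV)
for u,v in [(190,179),(335,160),(341,241),(200,263)]: print(ray(f,u,v,50).round())
E
```

```text
top (227, 231) 110 [226.7 228.9] [215 219  24  19 362] [527.4 157.8  74. ] 74.2
top (266, 225) 109 [265. 225.] [254 214  23  23 420] [539.6  39.4  74. ] 71.2
top (304, 220) 108 [303.2 220.1] [292 209  23  23 420] [555.4 -78.9  74. ] 71.3
top (242, 194) 103 [241.7 193.6] [231 183  23  23 404] [639.8 113.6  74. ] 72.3
top (280, 188) 101 [279.3 188.6] [268 178  23  22 400] [656.4  -4.4  74. ] 72.4
scene (324, 209) 63 [324.  206.5] [312 201  24  12 219] [527.2 159.1  74. ] 71.0
scene (285, 213) 74 [284.3 209.7] [273 204  24  13 248] [538.1  40.4  74. ] 70.5
scene (244, 217) 83 [243.6 214.7] [232 208  24  14 264] [559.  -78.9  74. ] 69.6
scene (314, 232) 90 [313.4 228.6] [301 222  26  15 298] [641.9 114.5  74. ] 72.1
scene (271, 237) 91 [271.1 233.2] [258 226  32  15 320] [658.1  -3.6  74. ] 87.8
[694. 283.  50.]
[ 759. -185.   50.]
[ 494. -197.   50.]
[425. 240.  50.]
```

Emit:
drive_tool(targets=[-0.036, -0.029, 0.005, 0, 0, 0, 0, -0.072, -0.058, 0.01, 0, 0, 0, 0, -0.108, -0.087, 0.015, 0, 0, 0, 0, -0.144, -0.116, 0.02, 0, 0, 0, 0, -0.18, -0.145, 0.025, 0, 0, 0, 0, -0.21, -0.17, 0.03, 0, 0, 0, 0, -0.24, -0.192, 0.035, 0, 0, 0, 0, -0.27, -0.214, 0.04, 0, 0, 0, 0, -0.3, -0.236, 0.045, 0, 0, 0, 0, -0.33, -0.258, 0.05, 0, 0, 0, 0, -0.36, -0.28, 0.055, 0, 0, 0, 0, -0.39, -0.31, 0.06, 0, 0, 0, 0])

```text
clock: 1.25
eef_pos: [459.8, 201.5, 244.2]
tcp_rot: [3.141, 0.001, 2.875]
contact_force: [0.7, 1.2, -0.7]
opening: 0.001
```

Emit:
drive_tool(targets=[-0.024, -0.018, 0.03, 0, 0, 0, 0, -0.047, -0.036, 0.06, 0, 0, 0, 0, -0.047, -0.036, 0.077, 0, 0, 0, 0, -0.047, -0.036, 0.077, 0, 0, 0, 0, -0.047, -0.036, 0.077, 0, 0, 0, 0])

```text
clock: 1.67
eef_pos: [493.4, 155.5, 166.6]
tcp_rot: [-3.14, -0.002, 2.874]
contact_force: [0.8, -0.3, 0.9]
opening: 0.0
```

```bash
python3 - <<'E'
from h import *
s=sense();print(s["eef_pos"],s["contact_force"],s["clock"])
f=grab_frame("wrist");im=f["color"].copy()
for c in [(523.5,158,74),(539,40,74),(641,114,74)]:
    t=np.linspace(0,6.3,60);p=np.array([proj(f,(c[0]+36*np.cos(a),c[1]+36*np.sin(a),74)) for a in t])
    cv2.polylines(im,[p.astype(int)],True,(0,0,255),1)
cv2.imwrite("pics/w1.png",im)
f=grab_frame("top");cv2.imwrite("pics/t1.png",cv2.resize(f["color"][130:290,150:370],None,fx=3.5,fy=3.5))
E
```

```text
[493.4314202  155.49720949 166.5691311 ] [ 0.82288144 -0.33067871  0.92624977] 1.6667
```

View pics/w1.png

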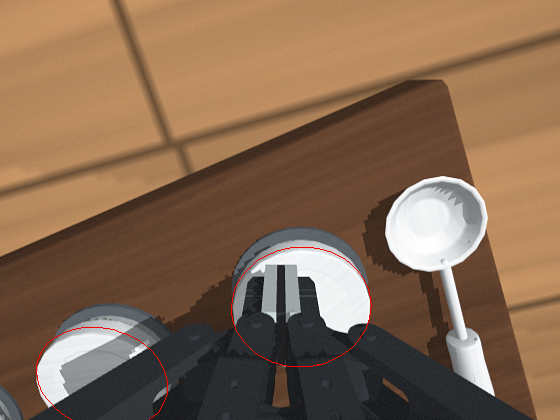

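The wrist view shows the shut pads at about (280,290) over the robot-side rim of cover 1. The predicted rim circle lies within a few pixels of the disc. Next I'll lower to just above the surface and then feel for it.

Emit:
drive_tool(targets=[-0.001, 0, 0.01, 0, 0, 0, 0, -0.001, 0, 0.0155, 0, 0, 0, 0, -0.001, 0, 0.0155, 0, 0, 0, 0, -0.001, 0, 0.0155, 0, 0, 0, 0, -0.001, 0, 0.0165, 0, 0, 0, 0])

```text
clock: 2.18
eef_pos: [495.0, 155.9, 150.9]
tcp_rot: [3.141, 0.0, 2.875]
contact_force: [-0.0, -0.2, 0.4]
opening: 0.003
```

Emit:
drive_tool(targets=[0, 0, 0.0007, 0, 0, 0, 0, 0, 0, 0.0014, 0, 0, 0, 0])

```text
clock: 2.35
eef_pos: [495.1, 155.7, 149.4]
tcp_rot: [3.141, 0.0, 2.875]
contact_force: [0.1, -0.0, -0.3]
opening: 0.003
```

Emit:
drive_tool(targets=[0, 0, 0.0007, 0, 0, 0, 0, 0, 0, 0.0014, 0, 0, 0, 0, 0, 0, 0.0014, 0, 0, 0, 0])

```text
clock: 2.6
eef_pos: [494.9, 155.5, 147.8]
tcp_rot: [-3.141, -0.0, 2.875]
contact_force: [0.0, -1.3, 0.2]
opening: -0.001
```

Emit:
drive_tool(targets=[0, 0, 0.0005, 0, 0, 0, 0, 0, 0, 0.001, 0, 0, 0, 0, 0, 0, 0.001, 0, 0, 0, 0])

```text
clock: 2.85
eef_pos: [494.9, 155.5, 146.8]
tcp_rot: [-3.142, -0.0, 2.875]
contact_force: [-0.8, 0.2, -0.6]
opening: -0.0
```

Emit:
drive_tool(targets=[0, 0, 0.0005, 0, 0, 0, 0, 0, 0, 0.001, 0, 0, 0, 0, 0, 0, 0.001, 0, 0, 0, 0])

```text
clock: 3.1
eef_pos: [495.0, 155.6, 146.5]
tcp_rot: [3.142, 0.0, 2.875]
contact_force: [-2.3, -0.9, 9.9]
opening: -0.002
```

Cover 1 feels firm: 10 N with almost no travel, top at z≈73.6. On to cover 2.

Emit:
drive_tool(targets=[0, 0, -0.012, 0, 0, 0, 0, -0.015, -0.035, -0.015, 0, 0, 0, 0, -0.031, -0.073, -0.015, 0, 0, 0, 0, -0.0466, -0.11, -0.015, 0, 0, 0, 0, -0.0466, -0.11, -0.012, 0, 0, 0, 0, -0.0466, -0.11, -0.005, 0, 0, 0, 0, -0.0466, -0.11, -0.005, 0, 0, 0, 0, -0.0466, -0.11, -0.005, 0, 0, 0, 0])

```text
clock: 3.77
eef_pos: [510.4, 38.0, 150.2]
tcp_rot: [-3.141, -0.001, 2.875]
contact_force: [-0.3, -0.1, 0.1]
opening: -0.004
```

Emit:
drive_tool(targets=[0, 0, 0.0007, 0, 0, 0, 0, 0, 0, 0.0014, 0, 0, 0, 0, 0, 0, 0.0014, 0, 0, 0, 0])

```text
clock: 4.02
eef_pos: [510.8, 38.0, 149.4]
tcp_rot: [3.142, -0.0, 2.876]
contact_force: [-0.3, -1.2, 0.1]
opening: -0.001
```

Emit:
drive_tool(targets=[0, 0, 0.0005, 0, 0, 0, 0, 0, 0, 0.001, 0, 0, 0, 0, 0, 0, 0.001, 0, 0, 0, 0])

```text
clock: 4.27
eef_pos: [510.9, 37.4, 148.4]
tcp_rot: [-3.142, 0.0, 2.875]
contact_force: [0.0, -0.3, 0.5]
opening: -0.002
```

Emit:
drive_tool(targets=[0, 0, 0.0005, 0, 0, 0, 0, 0, 0, 0.001, 0, 0, 0, 0, 0, 0, 0.001, 0, 0, 0, 0])

```text
clock: 4.52
eef_pos: [510.9, 37.3, 148.3]
tcp_rot: [3.141, -0.0, 2.875]
contact_force: [-3.7, 1.0, 11.7]
opening: -0.002
```

Emit:
drive_tool(targets=[0, 0, 0.0005, 0, 0, 0, 0, 0, 0, 0.0008, 0, 0, 0, 0, 0, 0, 0.0008, 0, 0, 0, 0])

```text
clock: 4.77
eef_pos: [511.0, 37.3, 148.2]
tcp_rot: [3.141, 0.0, 2.875]
contact_force: [-7.8, 0.7, 22.9]
opening: -0.002
```

Cover 2 is firm as well. Cover 3 next.

Emit:
drive_tool(targets=[0, 0, -0.012, 0, 0, 0, 0, -0.016, -0.035, -0.015, 0, 0, 0, 0, -0.032, -0.073, -0.015, 0, 0, 0, 0, -0.048, -0.111, -0.015, 0, 0, 0, 0, -0.048, -0.111, -0.012, 0, 0, 0, 0, -0.048, -0.111, -0.004, 0, 0, 0, 0, -0.048, -0.111, -0.004, 0, 0, 0, 0, -0.048, -0.111, -0.004, 0, 0, 0, 0])

```text
clock: 5.43
eef_pos: [527.2, -81.7, 149.8]
tcp_rot: [-3.142, -0.002, 2.875]
contact_force: [0.5, 0.4, -0.3]
opening: -0.002
```

Emit:
drive_tool(targets=[0, 0, 0.0007, 0, 0, 0, 0, 0, 0, 0.001, 0, 0, 0, 0, 0, 0, 0.001, 0, 0, 0, 0])

```text
clock: 5.68
eef_pos: [528.0, -81.7, 149.7]
tcp_rot: [3.142, -0.0, 2.876]
contact_force: [0.4, -0.0, -0.6]
opening: -0.002
```

Emit:
drive_tool(targets=[0, 0, 0.0005, 0, 0, 0, 0, 0, 0, 0.0008, 0, 0, 0, 0, 0, 0, 0.0008, 0, 0, 0, 0])

```text
clock: 5.93
eef_pos: [528.0, -82.4, 148.9]
tcp_rot: [-3.142, 0.0, 2.875]
contact_force: [-1.0, 0.3, 0.3]
opening: -0.0
```

Emit:
drive_tool(targets=[0, 0, 0.0005, 0, 0, 0, 0, 0, 0, 0.0009, 0, 0, 0, 0, 0, 0, 0.0009, 0, 0, 0, 0])

```text
clock: 6.18
eef_pos: [527.9, -82.6, 147.9]
tcp_rot: [-3.142, -0.0, 2.875]
contact_force: [-0.7, 0.4, 0.6]
opening: -0.001
```

Emit:
drive_tool(targets=[0, 0, 0.0005, 0, 0, 0, 0, 0, 0, 0.0008, 0, 0, 0, 0, 0, 0, 0.0008, 0, 0, 0, 0])

```text
clock: 6.43
eef_pos: [527.9, -82.6, 147.0]
tcp_rot: [-3.142, -0.0, 2.875]
contact_force: [0.5, 0.2, -0.3]
opening: -0.001
```

Emit:
drive_tool(targets=[0, 0, 0.0005, 0, 0, 0, 0, 0, 0, 0.0008, 0, 0, 0, 0, 0, 0, 0.0008, 0, 0, 0, 0])

```text
clock: 6.68
eef_pos: [527.9, -82.5, 146.3]
tcp_rot: [-3.142, -0.0, 2.875]
contact_force: [-0.1, -0.6, -0.0]
opening: -0.004
```

Emit:
drive_tool(targets=[0, 0, 0.0005, 0, 0, 0, 0, 0, 0, 0.0008, 0, 0, 0, 0, 0, 0, 0.0008, 0, 0, 0, 0])

```text
clock: 6.93
eef_pos: [528.0, -82.5, 145.7]
tcp_rot: [3.142, 0.0, 2.875]
contact_force: [-0.9, 0.1, 3.2]
opening: 0.0
```

Emit:
drive_tool(targets=[0, 0, 0.0004, 0, 0, 0, 0, 0, 0, 0.0006, 0, 0, 0, 0, 0, 0, 0.0006, 0, 0, 0, 0])

```text
clock: 7.18
eef_pos: [528.0, -82.6, 145.7]
tcp_rot: [3.142, 0.0, 2.875]
contact_force: [-3.2, 0.2, 10.6]
opening: 0.001
```

Cover 3 is firm. Cover 5 next.

Emit:
drive_tool(targets=[0, 0, -0.012, 0, 0, 0, 0, -0.025, 0.03, -0.017, 0, 0, 0, 0, -0.05, 0.063, -0.017, 0, 0, 0, 0, -0.078, 0.0986, -0.017, 0, 0, 0, 0, -0.078, 0.0986, -0.012, 0, 0, 0, 0, -0.078, 0.0986, -0.005, 0, 0, 0, 0, -0.078, 0.0986, -0.005, 0, 0, 0, 0, -0.078, 0.0986, -0.005, 0, 0, 0, 0])

```text
clock: 7.85
eef_pos: [627.4, -8.6, 148.8]
tcp_rot: [-3.141, -0.003, 2.875]
contact_force: [0.1, 0.3, -1.3]
opening: -0.002
```

Emit:
drive_tool(targets=[0, 0, 0.0007, 0, 0, 0, 0, 0, 0, 0.001, 0, 0, 0, 0, 0, 0, 0.001, 0, 0, 0, 0])

```text
clock: 8.1
eef_pos: [628.8, -8.6, 149.2]
tcp_rot: [-3.142, 0.0, 2.874]
contact_force: [-0.6, 0.7, 0.0]
opening: -0.004
```

Emit:
drive_tool(targets=[0, 0, 0.0005, 0, 0, 0, 0, 0, 0, 0.0008, 0, 0, 0, 0, 0, 0, 0.0008, 0, 0, 0, 0])

```text
clock: 8.35
eef_pos: [629.1, -8.2, 148.3]
tcp_rot: [3.142, 0.0, 2.875]
contact_force: [-1.1, -0.2, 0.8]
opening: 0.001
```

Emit:
drive_tool(targets=[0, 0, 0.0005, 0, 0, 0, 0, 0, 0, 0.0008, 0, 0, 0, 0, 0, 0, 0.0008, 0, 0, 0, 0])

```text
clock: 8.6
eef_pos: [629.2, -8.0, 147.3]
tcp_rot: [-3.142, -0.0, 2.875]
contact_force: [1.0, 0.2, -0.6]
opening: 0.0
```

Emit:
drive_tool(targets=[0, 0, 0.0005, 0, 0, 0, 0, 0, 0, 0.0008, 0, 0, 0, 0, 0, 0, 0.0008, 0, 0, 0, 0])

```text
clock: 8.85
eef_pos: [629.2, -8.0, 146.9]
tcp_rot: [3.142, 0.0, 2.875]
contact_force: [-2.1, 0.3, 3.5]
opening: 0.001
```

Emit:
drive_tool(targets=[0, 0, 0.0004, 0, 0, 0, 0, 0, 0, 0.0006, 0, 0, 0, 0, 0, 0, 0.0006, 0, 0, 0, 0])

```text
clock: 9.1
eef_pos: [629.2, -8.0, 146.8]
tcp_rot: [3.142, 0.0, 2.875]
contact_force: [-2.8, 0.1, 9.9]
opening: 0.001
```

Cover 5 is firm, so cover 4 should be the loose one. I'll confirm that by touch.

Emit:
drive_tool(targets=[0, 0, -0.012, 0, 0, 0, 0, 0.015, 0.035, -0.016, 0, 0, 0, 0, 0.031, 0.073, -0.016, 0, 0, 0, 0, 0.0465, 0.1097, -0.016, 0, 0, 0, 0, 0.0465, 0.1097, -0.012, 0, 0, 0, 0, 0.0465, 0.1097, -0.0045, 0, 0, 0, 0, 0.0465, 0.1097, -0.0045, 0, 0, 0, 0, 0.0465, 0.1097, -0.0045, 0, 0, 0, 0])

```text
clock: 9.77
eef_pos: [613.0, 109.2, 149.9]
tcp_rot: [-3.141, -0.001, 2.874]
contact_force: [0.1, -0.3, 1.1]
opening: 0.0
```

Emit:
drive_tool(targets=[0, 0, 0.0007, 0, 0, 0, 0, 0, 0, 0.001, 0, 0, 0, 0, 0, 0, 0.001, 0, 0, 0, 0])

```text
clock: 10.02
eef_pos: [613.5, 109.2, 149.5]
tcp_rot: [-3.142, 0.0, 2.874]
contact_force: [-0.9, -0.6, -0.4]
opening: -0.002
```

Emit:
drive_tool(targets=[0, 0, 0.0005, 0, 0, 0, 0, 0, 0, 0.0008, 0, 0, 0, 0, 0, 0, 0.0008, 0, 0, 0, 0])

```text
clock: 10.27
eef_pos: [613.3, 109.9, 148.6]
tcp_rot: [3.142, 0.0, 2.874]
contact_force: [1.0, 0.2, -0.6]
opening: 0.005
```

Emit:
drive_tool(targets=[0, 0, 0.0005, 0, 0, 0, 0, 0, 0, 0.0008, 0, 0, 0, 0, 0, 0, 0.0008, 0, 0, 0, 0])

```text
clock: 10.52
eef_pos: [613.2, 110.1, 147.8]
tcp_rot: [-3.142, -0.0, 2.875]
contact_force: [-0.3, -0.3, 0.2]
opening: 0.0
```

Emit:
drive_tool(targets=[0, 0, 0.0007, 0, 0, 0, 0, 0, 0, 0.0014, 0, 0, 0, 0, 0, 0, 0.0014, 0, 0, 0, 0])

```text
clock: 10.77
eef_pos: [613.2, 110.1, 146.3]
tcp_rot: [-3.142, -0.0, 2.875]
contact_force: [-0.9, 0.7, -0.8]
opening: 0.002
```

Emit:
drive_tool(targets=[0, 0, 0.0005, 0, 0, 0, 0, 0, 0, 0.001, 0, 0, 0, 0, 0, 0, 0.001, 0, 0, 0, 0])

```text
clock: 11.02
eef_pos: [613.2, 110.1, 145.4]
tcp_rot: [-3.142, -0.0, 2.875]
contact_force: [-0.5, -0.2, -0.1]
opening: -0.0
```

Emit:
drive_tool(targets=[0, 0, 0.0005, 0, 0, 0, 0, 0, 0, 0.001, 0, 0, 0, 0, 0, 0, 0.001, 0, 0, 0, 0])

```text
clock: 11.27
eef_pos: [613.1, 110.1, 144.4]
tcp_rot: [-3.141, -0.0, 2.875]
contact_force: [-1.1, 0.6, 1.7]
opening: -0.001
```

Emit:
drive_tool(targets=[0, 0, 0.0005, 0, 0, 0, 0, 0, 0, 0.001, 0, 0, 0, 0, 0, 0, 0.001, 0, 0, 0, 0])

```text
clock: 11.52
eef_pos: [613.1, 110.0, 143.4]
tcp_rot: [-3.141, -0.0, 2.875]
contact_force: [-2.9, 0.3, 2.9]
opening: 0.002
```

Emit:
drive_tool(targets=[0, 0, 0.0005, 0, 0, 0, 0, 0, 0, 0.001, 0, 0, 0, 0, 0, 0, 0.001, 0, 0, 0, 0])

```text
clock: 11.77
eef_pos: [613.0, 110.1, 142.3]
tcp_rot: [-3.141, -0.0, 2.875]
contact_force: [-2.7, 0.9, 3.5]
opening: -0.0
```

Emit:
drive_tool(targets=[0, 0, 0.0005, 0, 0, 0, 0, 0, 0, 0.001, 0, 0, 0, 0, 0, 0, 0.001, 0, 0, 0, 0])

```text
clock: 12.02
eef_pos: [613.0, 110.0, 141.4]
tcp_rot: [-3.141, -0.001, 2.875]
contact_force: [-3.8, -1.3, 5.0]
opening: -0.001
```

Cover 4 rocks: it gives about 4 mm at 2–5 N. I'll lift off, move to its middle and press.

Emit:
drive_tool(targets=[0, 0, -0.006, 0, 0, 0, 0, 0, 0, -0.012, 0, 0, 0, 0, -0.013, 0.0055, -0.012, 0, 0, 0, 0, -0.026, 0.011, -0.012, 0, 0, 0, 0, -0.026, 0.011, -0.012, 0, 0, 0, 0, -0.026, 0.011, -0.008, 0, 0, 0, 0, -0.026, 0.011, -0.005, 0, 0, 0, 0, -0.026, 0.011, -0.005, 0, 0, 0, 0])

```text
clock: 12.68
eef_pos: [640.6, 113.7, 145.9]
tcp_rot: [-3.141, -0.0, 2.875]
contact_force: [-0.3, 0.6, 0.1]
opening: -0.002
```

Emit:
drive_tool(targets=[0, 0, 0.0005, 0, 0, 0, 0, 0, 0, 0.001, 0, 0, 0, 0, 0, 0, 0.0015, 0, 0, 0, 0, 0, 0, 0.002, 0, 0, 0, 0, 0, 0, 0.002, 0, 0, 0, 0])

```text
clock: 13.1
eef_pos: [640.6, 113.8, 145.0]
tcp_rot: [-3.141, -0.001, 2.875]
contact_force: [-2.1, -0.1, 6.8]
opening: 0.002
```

Emit:
drive_tool(targets=[0, 0, 0.0005, 0, 0, 0, 0, 0, 0, 0.001, 0, 0, 0, 0, 0, 0, 0.0015, 0, 0, 0, 0, 0, 0, 0.002, 0, 0, 0, 0, 0, 0, 0.002, 0, 0, 0, 0])

```text
clock: 13.52
eef_pos: [640.6, 113.7, 143.0]
tcp_rot: [-3.141, -0.001, 2.875]
contact_force: [-2.7, -0.6, 7.3]
opening: 0.001
```

Emit:
drive_tool(targets=[0, 0, 0.0005, 0, 0, 0, 0, 0, 0, 0.001, 0, 0, 0, 0, 0, 0, 0.0015, 0, 0, 0, 0, 0, 0, 0.002, 0, 0, 0, 0, 0, 0, 0.002, 0, 0, 0, 0])

```text
clock: 13.93
eef_pos: [640.6, 113.8, 141.1]
tcp_rot: [-3.141, -0.001, 2.875]
contact_force: [-2.7, -1.2, 7.4]
opening: 0.001
```

Emit:
drive_tool(targets=[0, 0, 0.0005, 0, 0, 0, 0, 0, 0, 0.001, 0, 0, 0, 0, 0, 0, 0.0015, 0, 0, 0, 0, 0, 0, 0.002, 0, 0, 0, 0, 0, 0, 0.002, 0, 0, 0, 0])

```text
clock: 14.35
eef_pos: [640.7, 113.7, 139.8]
tcp_rot: [-3.141, -0.001, 2.875]
contact_force: [-5.6, -1.5, 14.0]
opening: -0.001
```

Emit:
drive_tool(targets=[0, 0, 0.0005, 0, 0, 0, 0, 0, 0, 0.001, 0, 0, 0, 0, 0, 0, 0.001, 0, 0, 0, 0])

```text
clock: 14.6
eef_pos: [640.7, 113.8, 139.6]
tcp_rot: [-3.141, -0.001, 2.875]
contact_force: [-9.2, -1.4, 22.7]
opening: 0.001
```

The hard stop shows after about 6 mm. One more firm press, then lift away.

Emit:
drive_tool(targets=[0, 0, 0.0005, 0, 0, 0, 0, 0, 0, 0.0007, 0, 0, 0, 0, 0, 0, 0.0007, 0, 0, 0, 0])

```text
clock: 14.85
eef_pos: [640.7, 113.8, 139.6]
tcp_rot: [-3.141, -0.0, 2.875]
contact_force: [-9.5, -1.3, 28.6]
opening: -0.001
```

Emit:
drive_tool(targets=[0, 0, -0.003, 0, 0, 0, 0, 0, 0, -0.012, 0, 0, 0, 0, 0.013, -0.0055, -0.012, 0, 0, 0, 0, 0.026, -0.011, -0.012, 0, 0, 0, 0, 0.026, -0.011, -0.012, 0, 0, 0, 0, 0.026, -0.011, -0.004, 0, 0, 0, 0, 0.026, -0.011, -0.003, 0, 0, 0, 0, 0.026, -0.011, -0.003, 0, 0, 0, 0])

```text
clock: 15.52
eef_pos: [613.8, 110.2, 139.6]
tcp_rot: [-3.142, -0.0, 2.875]
contact_force: [-2.0, -0.8, 4.1]
opening: 0.002
```

Emit:
drive_tool(targets=[0, 0, 0.0006, 0, 0, 0, 0, 0, 0, 0.001, 0, 0, 0, 0, 0, 0, 0.001, 0, 0, 0, 0])

```text
clock: 15.77
eef_pos: [613.8, 110.2, 139.3]
tcp_rot: [-3.142, -0.0, 2.875]
contact_force: [-4.9, -0.0, 13.8]
opening: -0.002
```

The rim of cover 4 is now firm and at the height of its middle (139.3–139.6), so it is seated and level. I'll withdraw the hand.

Emit:
drive_tool(targets=[0, 0, -0.01, 0, 0, 0, 0, 0, 0, -0.04, 0, 0, 0, 0, 0.02, 0, -0.08, 0, 0, 0, 0, 0.05, 0, -0.11, 0, 0, 0, 0, 0.09, 0, -0.13, 0, 0, 0, 0, 0.12, 0, -0.14, 0, 0, 0, 0, 0.15, 0, -0.15, 0, 0, 0, 0, 0.15, 0, -0.15, 0, 0, 0, 0, 0.15, 0, -0.15, 0, 0, 0, 0, 0.15, 0, -0.15, 0, 0, 0, 0])

```text
clock: 16.6
eef_pos: [469.5, 149.9, 289.1]
tcp_rot: [3.141, 0.001, 2.875]
contact_force: [0.1, 0.3, 0.4]
opening: -0.003
```

```bash
python3 - <<'E'
from h import *
s=sense();print(s["eef_pos"],s["contact_force"],abs(s["qvel"]).max(),s["clock"])
f=grab_frame("scene");cv2.imwrite("pics/s2.png",cv2.resize(f["color"][150:330,170:480],None,fx=2.5,fy=2.5))
E
```

```text
[469.52613037 149.86513168 289.11822739] [0.14593447 0.25094757 0.41211695] 0.02369260162291983 16.6
```

View pics/s2.png

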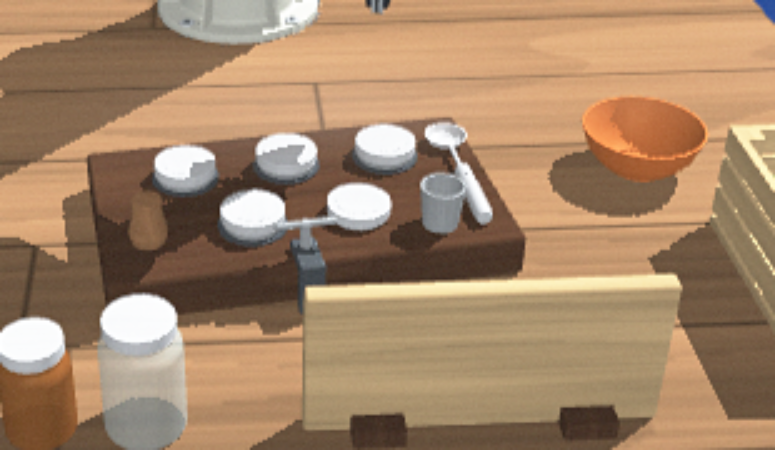

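The picture shows cover 4 at about (359,206), level and lower than the others. The pestle, tumbler, spoon, clamp and bowl are where they were, and the hand is clear.

```bash
python3 -c "
from rig import sign_off;print(sign_off())"
```

```text
the job is handed in; nothing more can be done
None
```

The loose cover was cover 4 (far row, left). It is now pressed home and level, and the job was handed in at about 17 s of the 51 s allowed.

- **Finding it:** I pressed near the rim of covers 1, 2, 3 and 5 in turn. Each one stopped dead at about 10 N. On cover 2 I let the press reach 23 N, more than a light touch, and it did not move. Cover 4 gave about 4 mm at only 2 to 5 N.
- **Seating it:** I pressed cover 4 at its middle. It went down about 5.5 mm at roughly 7 N, by the measured tool height and close to the stated 6 mm, and then met the hard stop. I took the press to 29 N with no further movement.
- **Last checks:** Pressed again at the rim with 14 N, cover 4 was firm and within 0.3 mm of the height at its middle. The hand then read no contact force. The last scene picture shows cover 4 lower than the others, and the pestle, tumbler, spoon, clamp and bowl where they stood. The jug was outside that picture, but the arm never went near it. No check failed.

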